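# Weighing pail from hook to balance, then tare

## Robot

A 6-joint arm with a two-finger parallel gripper is mounted at the origin on the work surface. World frame = base frame: x ahead of the robot, y to its left, z up, the work surface at z = 0. Lengths are in m, angles in degrees, forces in N, time in s.
With the tool pointing down it reaches from about 0.375 to 0.9 m from the base axis. Payload 3.1 kg.
Tool frame: the origin (TCP) lies on the centre line of the jaws, within the pads' length; the fingertips stand 19 mm ahead of it and the grasp point (between the pads) is the TCP (tips_ahead is the distance from the TCP to the fingertips, in m); z points along the fingers, y is the line along which they close (so a half turn about z gives the same grasp; the last joint's range is limited). The gripper opens to 87 mm and grips with 3 to 60 N. Pads are 19 mm wide; open, the fingers measure 117 mm over their backs; the gripper's body (75 mm by 190 mm) begins 51 mm behind the grasp point.
Start: joints at [-10.227, 30.224, 82.088, -0, 67.689, -10.227], TCP at [0.625, 0, 0.218] pointing down, gripper open.
Joint ranges: [-176.69, 176.69], [-43.24, 126.21], [12.49, 139.97], [-82, 262], [0, 151.66], [-163.58, 163.58]. Speed limits (degrees/s): [159.86, 159.86, 180, 180, 180, 180].

## Interface

Orientations are given as a 3x3 rotation matrix whose columns are the frame's x, y, z axes.
In Python, from rig import read_state, capture, hand_in, trace, landmark_of, tips_ahead gives the robot as it stands.
- The arm moves only by the shell command python3 -m jog 'ROWS'. ROWS is JSON, a list of rows, each an object of numbers: "tx", "ty", "tz": the shift along the tool's x, y, z in cm; "roll": the turn about the tool's z in rad; "jaw": the opening, from 0 (shut) to 1 (fully open). A call has 1 to 8 rows; each row shifts and turns the commanded pose from where the row before left it, along the tool's axes as they then stand; what a row does not reach is not made up. A row lasts 1/10 s, in which the tool goes at most 50 mm and 8.59 degrees, less where a joint would pass 70% of its speed; a pose out of reach is approached as far as the arm can. A call with a gripper value outside its range is refused whole. The fingers move at their own pace and stop on an object; the grip force is fixed at half the most. Time passes only in rows, so rows that do not move let the fingers close. It gives the time, the measured TCP pose, the force, the opening and the grip force at its end, in the units of the state.
- read_state(): the state, without advancing time (a new reading comes with each control period).
- capture(name): name is "scene" or "side" or "wrist"; returns a dict with "img" (480x640x3 uint8, red, green, blue), "vertical_fov" (degrees; the focal length in pixels is half the picture's height over the tangent of half this angle, whatever the lens; pixels are square), "cx", "cy" (the principal point, pixels), "cam_to_world" (4x4, takes a point from camera to world coordinates); the wrist camera has in their place "tool_from_camera" (4x4, takes a point from camera to tool coordinates, whose origin is the TCP and whose axes are the flange's). Camera axes: x right, y up, looking along -z (the intrinsics and any distortion apply to the point x, -y, -z); pixel columns grow to the right and rows downward; lengths in m; the calibration is good to about 2 mm. The wrist camera is an equidistant fisheye: a pixel r from the principal point sees the ray r / f radians off the axis. A picture is of the moment at which its call begins: read the wrist's pose just before it. There is no depth.
- hand_in(): hands the job in; it is judged then, once.
Trained networks look in the newest picture that a camera, given by its name, has taken for a name from the list of things; names that differ only in an ending like _2 or _b are one class to them, and where a whole thing is asked for, a point or a joint stands for the part that bears it (a point fixed in the world has none). Each returns a list of dicts, best first, with "p" (0 to 1); they miss things now and then, are a little off and sometimes report something else, mostly with a low value. They report only what shows in the picture. A call takes as long as a camera call. They do not tell look-alikes from the thing itself.
- trace(camera, thing): "pixels" (480x640 bool, what is visible of it) and "bbox" ([left, top, width, height] in pixels, round what is visible of it).
- landmark_of(camera, thing): "point" ([row, column] in pixels: a listed point, or the origin of a listed thing).
The state is a dict: "time_s": time; "joint_positions": joint angles; "qvel": joint speeds; "tau": joint torques, N m; "position": TCP position; "tcp_rot": TCP orientation; "force": force on the tool from outside, world axes, zero at the start; "moment": the same for the moment, N m; "opening": opening from 0.0 (shut) to 1.0 (fully open); "grasp_force": force on a finger pad.
Only numpy, scipy, OpenCV 4.12 (cv2) and the standard library are available. Lean on these libraries where they do the work, as an engineer would, in place of code of your own. Each camera call takes 0.05 s, during which the arm holds its last target. There are 200 camera calls.

## Task

Lift the wide shallow pail off its hook on the rack without disturbing the funnel and the tall measure hanging beside it, and set it down gently, upright, in the middle of the balance's round steel plate. Let go of it, then press the round tare key on the balance's front panel fully down and release it. Leave everything else on the bench in place.

Things in the scene. Friction and masses are not known exactly. Their poses are not given: they have to be found in the camera images.
- pail: Wide shallow steel pail, about 0.2 kg, hanging upright on one of the rack's three hooks (any). Bowl 50 mm high, 84 mm across the rim, 72 mm across the foot. A fixed steel bail rises from a strap across the mouth (50 mm above the origin) to a peak at 124 mm. Origin: centre of the underside; z up.
- pail_grip (a point): Point midway between the bail's two upright legs, 105 mm above the pail's origin; axes as the pail. The bail lies in the y-z plane: legs 10 (x) x 8 (y) mm, 40 mm over their outsides, 24 mm inside, from 50 to 110 mm high, joined by a gabled bar. Pinch the legs' outsides from above here. The hook wire passes between them, about 6 mm above this point.
- funnel: Steel funnel hanging on another hook: cone 84 mm across the top, spout 20 mm across, 80 mm high, with the same bail (154 mm high overall). Must stay hanging. Origin: centre of the spout's lower end; z up.
- measure: Tall narrow steel measuring cup hanging on the remaining hook: 54 mm across, 100 mm high, with the same bail (174 mm high overall). Must stay hanging. Origin: centre of the underside; z up.
- rack: Fixed hook rack. Origin: on the table under the middle hook; own x points away from the robot side, y along the row of three hooks at y = -110, 0, +110 mm. Crossbar behind the hooks at x = +75 mm, its top 266 mm high. Base plate 12 mm thick, x -20 to 140, y -170 to 170 mm.
- hook_mid (a point): Centre of the wire (8 mm thick) in the valley of the middle hook, 250 mm high; axes as the rack; the other two hooks are alike, 110 mm to either side. Each hook points to -x; its turned-up tip is at x = -26 mm, top 22 mm above this point. A bail must rise about 25 to 45 mm, then move at least 50 mm to -x to be free.
- balance: Fixed white electronic balance, 300 (x) x 210 (y) mm. Origin: on the table under its middle; own x points away from the robot side. Front panel (x -150 to -60) 48 mm high, rear housing 64 mm high.
- plate (a point): Centre of the top face of the balance's round steel plate, 156 mm across, 80 mm above the table; z up, x as the balance.
- tare_top (a point): Centre of the top of the round tare key (32 mm across), in a grey housing on the front panel, 155 mm towards the front and 35 mm to -y of the plate's centre in the balance's axes; it goes straight down 6 mm. The display and the flat keys beside it are not it.
- tare (a joint): Travel of the tare key: 0 up, 0.006 fully down (m). Sprung, about 4 N at the bottom.
- jar_a: Loose square glass jar, 46 x 46 mm, 78 mm high, in front between rack and balance. Bystander. Origin: centre of the underside.
- jar_b: Another such jar at the left side. Bystander. Origin: centre of the underside.
- tub: White lidded tub, 148 mm across, 88 mm high, at the right side. Bystander. Origin: centre of the underside.
- spatula: Spatula, 200 mm long, lying flat at the right front. Bystander. Origin: its underside, near the middle.
Not all that is in view belongs to the job. Leave any red look-alike of the measure alone.

How it is judged (in metres and radians):
On the way, in this order (a step that is already met when the one before it is completed fails the run):
1. the pail is lifted off its hook and clear of the rack (distance of pail from where it was at the start of the episode above 0.07 m and contact force between pail and rack below 0.05 N and contact force between pail and balance below 0.05 N and height (world z) of pail above 0.1 m), for 0.1 s.
2. the pail stands in the middle of the plate and is let go (horizontal distance between pail and plate below 0.02 m and z of pail in the frame of plate between -0.004 and 0.004 m and angle between pail's own z axis and vertical below 0.08 rad and contact force between the fingers and pail below 0.05 N), for 0.2 s.
3. the tare key is pressed down with the pail standing on the plate (all of step 2 and value of joint tare above 0.0045 m), for 0.05 s.
At the end, for the whole second after the job is handed in: The pail stands upright (0.08 rad), at rest, let go and flat on the balance plate, within 20 mm of its centre; the tare key is back up; the funnel and the measure still hang on their hooks, and they, the jars, the tub and the spatula are within 30 mm of where they started (all of step 2 and linear speed of pail below 0.02 m/s and value of joint tare below 0.0015 m and distance of each of funnel, measure, jar_a, jar_b, tub, spatula from where it was at the start of the episode below 0.03 m and contact force between each of funnel, measure and rack above 0.2 N); the robot touches nothing.
It fails at once if the pail is dropped or banged onto the plate (comes down at over 0.4 m/s) (horizontal distance between pail and plate below 0.1 m and z of pail in the frame of plate below 0.008 m and linear speed of pail above 0.4 m/s).
It fails at once if the pail is pressed hard onto the balance (over 60 N) (contact force between pail and balance above 60 N).
It fails at once if the funnel or the measure is moved over 50 mm (distance of any of funnel, measure from where it was at the start of the episode above 0.05 m).
It fails at once if a jar, the tub or the spatula is moved more than 30 mm (distance of any of jar_a, jar_b, tub, spatula from where it was at the start of the episode above 0.03 m).
It also fails if it takes over 58 s, if anything falls off the work surface, if the arm or the gripper's body presses on something with over 40 N, if the wrist force passes 120 N, or if a joint passes its speed limit or range.

## Working session

There is one attempt and no reset: what is moved stays moved. The work goes in short steps, Python scripts to look and compute and a shell command to move; the robot and the scene stay as the last step left them, time stands still between calls to the robot, and variables do not carry over. Pictures are saved under pics/ and viewed, at most 10 in all, crops included, and the job is handed in when it is done.

```bash
mkdir -p pics
cat > h.py <<'E'
import numpy as np, cv2
from rig import *
def ray(c,row,col,st=None):
    f=240/np.tan(np.radians(c['vertical_fov'])/2)
    u,v=(col-c['cx'])/f,(row-c['cy'])/f
    if 'cam_to_world' in c:
        d=np.array([u,-v,-1.]); T=np.array(c['cam_to_world'])
    else:
        r=np.hypot(u,v); s=np.sin(r)/r if r>1e-9 else 1
        d=np.array([u*s,-v*s,-np.cos(r)])
        W=np.eye(4);W[:3,:3]=st['tcp_rot'];W[:3,3]=st['position']
        T=W@np.array(c['tool_from_camera'])
    d=T[:3,:3]@d
    return T[:3,3],d/np.linalg.norm(d)
def tri(rs):
    A=np.zeros((3,3));b=np.zeros(3)
    for o,d in rs:
        P=np.eye(3)-np.outer(d,d);A+=P;b+=P@o
    x=np.linalg.solve(A,b)
    return x,[round(1000*np.linalg.norm(np.cross(x-o,d)),1) for o,d in rs]
def look(names,cams=('scene','side','wrist')):
    C={};R={}
    for k in cams:
        st=read_state();C[k]=capture(k)
        for n in names:
            L=landmark_of(k,n)
            for q in L[:2]: print(k,n,np.round(q['point'],1),round(q['p'],2))
            if L and L[0]['p']>.3: R.setdefault(n,[]).append(ray(C[k],*L[0]['point'],st))
    for n in R:
        if len(R[n])>1: print(n,*[np.round(a,4) for a in tri(R[n])])
    return C
E
python3 - <<'E'
from h import *
print({k:np.round(v,3).tolist() for k,v in read_state().items()}, tips_ahead)
C=look(['pail','pail_grip','hook_mid','funnel','measure','plate','tare_top','balance','rack'])
for k in C:cv2.imwrite(f'pics/{k}0.png',C[k]['img'][:,:,::-1])
E
```

```text
{'time_s': 0.0, 'joint_positions': [-10.227, 30.279, 82.156, -0.002, 67.687, -10.226], 'qvel': [-0.063, -0.027, -0.074, -0.089, -0.017, -0.003], 'tau': [-0.001, -44.005, -17.659, 0.063, 0.058, -0.0], 'position': [0.624, 0.0, 0.217], 'tcp_rot': [[0.0, 1.0, -0.002], [1.0, -0.0, 0.0], [0.0, -0.002, -1.0]], 'force': [0.51, -0.283, 1.123], 'moment': [-0.01, -0.039, -0.0], 'grasp_force': 0.0, 'opening': 1.0} 0.019
scene pail [232.7 258.5] 0.85
scene pail [245.  341.3] 0.29
scene pail_grip [209.1 261.7] 0.76
scene hook_mid [205.8 256.1] 0.82
scene hook_mid [233.9 231.6] 0.32
scene measure [233.1 233.1] 0.96
scene measure [261.2 184.1] 0.87
scene plate [313.1 371.9] 0.89
scene plate [235.5 264.5] 0.33
scene tare_top [273.2 383.8] 0.63
scene balance [317.3 375.6] 0.75
scene balance [267.8 264.2] 0.42
scene rack [270.3 266.3] 0.67
side pail [276.8 370.7] 0.74
side pail_grip [250.8 370.6] 0.93
side pail_grip [247.3 312.6] 0.52
side hook_mid [250.5 366.6] 0.57
side funnel [267.4 351.5] 0.58
side funnel [225.9 326.6] 0.39
side measure [313.1 387.2] 0.61
side measure [356.5 442.8] 0.61
side plate [223.6 326. ] 0.96
side tare_top [247.4 285.6] 0.58
side balance [247.7 314. ] 0.91
side rack [319.1 371.2] 0.96
wrist pail_grip [323.9 244.3] 0.4
wrist hook_mid [222.1  99.1] 0.35
wrist funnel [320.8 244.1] 0.62
wrist funnel [  0. 328.] 0.38
wrist plate [  0.8 326.4] 0.89
wrist tare_top [ 58.5 150.6] 0.96
wrist balance [ 28.6 274.5] 0.56
pail [ 0.5757 -0.1853  0.1525] [4.5 4.5]
pail_grip [ 0.5855 -0.1147  0.2056] [72.3 23.6 82.4]
hook_mid [ 0.5714 -0.0869  0.2405] [ 98.1  58.4 137.7]
measure [ 0.5699 -0.2836  0.0974] [3.6 3.6]
plate [0.6335 0.1966 0.0834] [1.2 2.9 2.9]
tare_top [0.4716 0.1633 0.062 ] [1.6 6.8 5.5]
balance [0.5842 0.1939 0.0037] [1.9 1.7 0.4]
rack [ 0.577  -0.1795 -0.0116] [4.6 4.6]
funnel [ 0.5695 -0.0719  0.1107] [4.4 4.4]
```

View pics/scene0.png

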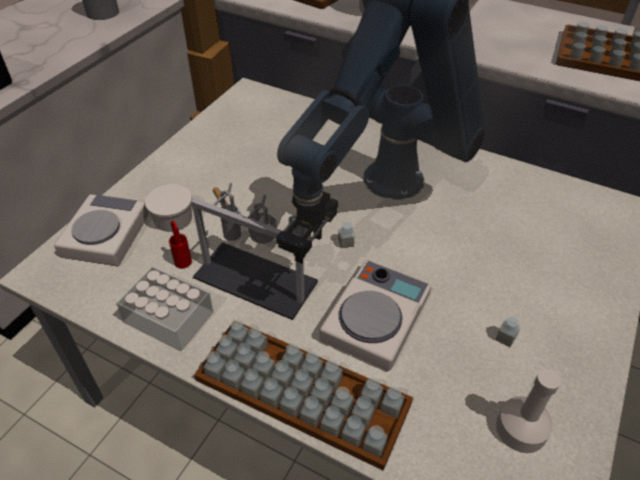

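View pics/side0.png

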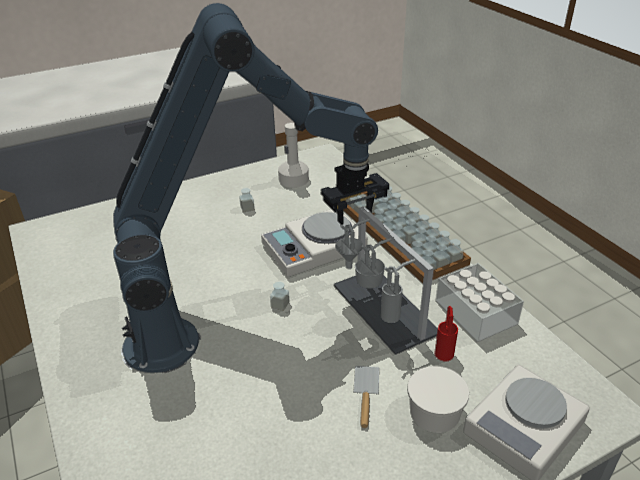

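The first views show the three hanging items. The funnel is nearest (y≈-0.07) and the pail is in the middle (scene ~[232,258], side ~[272,370]). The measure is at the far end (scene [233,233]), and the red look-alike sits near scene [250,180]. The target balance is the one with the round key, at scene [313,372]; the other balance (scene [225,97]) is a decoy. The arm hides part of the scene, so I'll raise it and back off.

```bash
python3 -m jog '[{"tz":-5},{"tz":-5},{"tz":-5},{"tx":-4.5,"ty":-4,"jaw":0.75},{"tx":-4.5,"ty":-4},{"tx":-4.5,"ty":-4},{"tx":-4.5,"ty":-4}]'
python3 -m jog '[{"roll":0.15},{"roll":0.15},{"roll":0.15},{"roll":0.15},{"roll":0.15},{"roll":0.15},{"roll":0.15},{"roll":0.15}]'
python3 -m jog '[{"roll":0.15},{"roll":0.15},{"roll":0.07},{},{},{}]'
python3 - <<'E'
from h import *
C=look(['pail','pail_grip','hook_mid','funnel','measure','plate','tare_top'])
print(np.round(C['wrist']['tool_from_camera'],3),C['wrist']['vertical_fov'])
print(np.round(read_state()['position'],4),np.round(read_state()['joint_positions'],1))
s=C['side']['img'][180:360,240:460]
s=cv2.resize(s,None,fx=2.5,fy=2.5,interpolation=cv2.INTER_CUBIC)
cv2.imwrite('pics/side1.png',s[:,:,::-1]);cv2.imwrite('pics/wrist1.png',C['wrist']['img'][:,:,::-1])
E
```

```text
scene pail [234.2 264.1] 0.92
scene pail [272.8 385.1] 0.68
scene pail_grip [208.  263.3] 0.9
scene hook_mid [205.9 254.6] 0.61
scene measure [234.4 231.4] 0.92
scene measure [260.5 178.5] 0.7
scene plate [312.3 371.5] 0.7
scene tare_top [274.6 386. ] 0.54
side pail [278.4 369.6] 0.74
side pail_grip [250.4 369.8] 0.71
side pail_grip [208. 243.] 0.45
side hook_mid [249.5 369.2] 0.84
side funnel [267.6 354. ] 0.95
side measure [313.8 388.2] 0.82
side measure [354.9 445.1] 0.7
side plate [222.5 326.5] 0.77
side tare_top [246.1 288.8] 0.63
wrist pail [  0.6 323.1] 0.37
wrist hook_mid [ 24.3 272.7] 0.52
wrist plate [  0.  326.3] 0.94
wrist tare_top [ 58.5 147.3] 0.75
pail [ 0.6235 -0.0443  0.1967] [ 89.8 132.8 179.5]
pail_grip [ 0.5681 -0.1748  0.2437] [2.4 2.4]
hook_mid [ 0.6207 -0.0605  0.2877] [ 96.  109.8 158.3]
measure [ 0.5734 -0.2859  0.0946] [5.1 5.1]
plate [0.6343 0.1955 0.0879] [1.6 2.8 2.9]
tare_top [0.4761 0.1653 0.0652] [6.4 3.6 7.6]
[[-0.     0.961  0.275  0.075]
 [ 1.     0.    -0.     0.   ]
 [-0.     0.275 -0.961 -0.166]
 [ 0.     0.     0.     1.   ]] 65.70646984690485
[0.625  0.     0.2179] [-10.2  30.2  82.1   0.   67.7 -10.2]$[0]: bad value
$[0]: bad value
$[0]: bad value
```

View pics/side1.png

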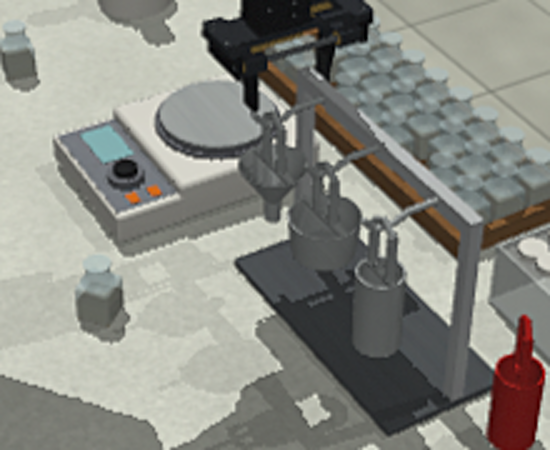

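View pics/wrist1.png

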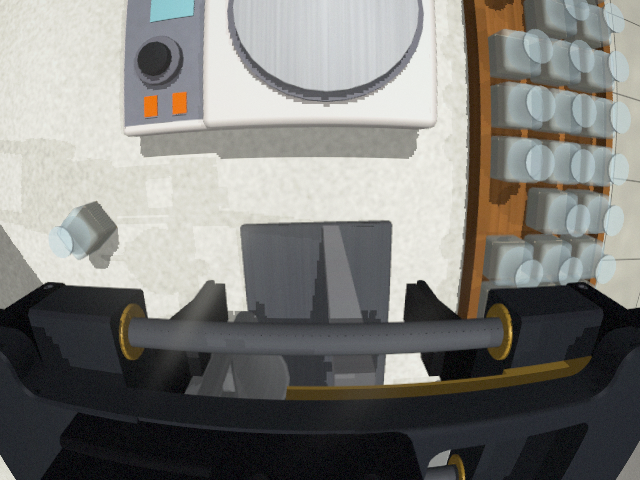

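The close crop confirms the pail is on the middle hook, and the balance with the round key is the target. The jog command wants every field in each row.

```bash
python3 -m jog '[{"tx":0,"ty":0,"tz":-5,"roll":0,"jaw":1},{"tx":0,"ty":0,"tz":-5,"roll":0,"jaw":1},{"tx":0,"ty":0,"tz":-5,"roll":0,"jaw":0.75},{"tx":-3,"ty":-3,"tz":0,"roll":0.14,"jaw":0.75}]'
```

```text
time_s: 3.1
position: [0.6017, -0.0289, 0.3769]
tcp_rot: [[0.138, 0.99, 0.021], [0.99, -0.138, -0.003], [-0.0, 0.021, -1.0]]
force: [0.5, -1.3, 0.5]
opening: 0.893
grasp_force: 0.0
```

```bash
python3 -m jog '[{"tx":0,"ty":0,"tz":0,"roll":0.14,"jaw":0.75},{"tx":0,"ty":0,"tz":0,"roll":0.14,"jaw":0.75},{"tx":0,"ty":0,"tz":0,"roll":0.14,"jaw":0.75},{"tx":0,"ty":0,"tz":0,"roll":0.14,"jaw":0.75},{"tx":0,"ty":0,"tz":0,"roll":0.14,"jaw":0.75},{"tx":0,"ty":0,"tz":0,"roll":0.14,"jaw":0.75},{"tx":0,"ty":0,"tz":0,"roll":0.14,"jaw":0.75},{"tx":0,"ty":0,"tz":0,"roll":0.14,"jaw":0.75}]'
python3 -m jog '[{"tx":0,"ty":0,"tz":0,"roll":0.14,"jaw":0.75},{"tx":0,"ty":0,"tz":0,"roll":0.14,"jaw":0.75},{"tx":0,"ty":0,"tz":0,"roll":0.03,"jaw":0.75},{"tx":-4,"ty":4,"tz":0,"roll":0,"jaw":0.75},{"tx":-4,"ty":4,"tz":0,"roll":0,"jaw":0.75},{"tx":-2,"ty":4,"tz":0,"roll":0,"jaw":0.75},{"tx":0,"ty":3,"tz":0,"roll":0,"jaw":0.75},{"tx":0,"ty":0,"tz":0,"roll":0,"jaw":0.75}]'
python3 - <<'E'
from h import *
C=look(['pail_grip','hook_mid','funnel','measure'])
print(np.round(read_state()['position'],4),np.round(read_state()['joint_positions'],1))
cv2.imwrite('pics/wrist2.png',C['wrist']['img'][:,:,::-1])
s=cv2.resize(C['scene']['img'][170:330,160:420],None,fx=3,fy=3,interpolation=cv2.INTER_CUBIC)
cv2.imwrite('pics/scene2.png',s[:,:,::-1])
E
```

```text
time_s: 3.9
position: [0.5949, -0.03, 0.3679]
tcp_rot: [[0.954, 0.3, -0.0], [0.3, -0.954, 0.0], [-0.0, -0.0, -1.0]]
force: [-0.1, -0.6, 0.1]
opening: 0.753
grasp_force: 0.0
time_s: 4.7
position: [0.504, -0.1744, 0.3682]
tcp_rot: [[1.0, -0.004, 0.001], [-0.004, -1.0, -0.002], [0.001, 0.002, -1.0]]
force: [0.7, 1.3, 0.3]
opening: 0.757
grasp_force: 0.0
scene pail_grip [208.4 261.3] 0.88
scene pail_grip [219.4 171. ] 0.59
scene hook_mid [208.7 257.9] 0.76
scene hook_mid [206.7 225.2] 0.37
scene funnel [256.5 293.5] 0.75
scene funnel [313.4 372.2] 0.69
scene measure [235.  233.4] 0.85
scene measure [263.2 179.2] 0.64
side pail_grip [249.7 371.7] 0.74
side hook_mid [249.7 370. ] 0.71
side funnel [269.6 350.7] 0.77
side measure [313.5 388.5] 0.93
side measure [353.4 441.2] 0.76
wrist pail_grip [152.3 326.9] 0.77
wrist pail_grip [256.5 476.3] 0.54
wrist hook_mid [154.2 329.4] 0.66
wrist hook_mid [149.7  91.9] 0.54
wrist funnel [157.  228.1] 0.69
wrist funnel [221.8  88.5] 0.52
wrist measure [150.1 412.7] 0.97
wrist measure [ 85.5 475.6] 0.57
pail_grip [ 0.5721 -0.1784  0.2457] [2.1 2.1 1.3]
hook_mid [ 0.5715 -0.1815  0.2458] [5.6 4.2 1.8]
funnel [ 0.5688 -0.0739  0.1043] [6.  1.7 7.6]
measure [ 0.5727 -0.2841  0.0939] [3.  3.  2.9]
[ 0.5044 -0.1706  0.368 ] [-30.7  14.6  83.1  -0.   82.3  59.2]
```

View pics/wrist2.png

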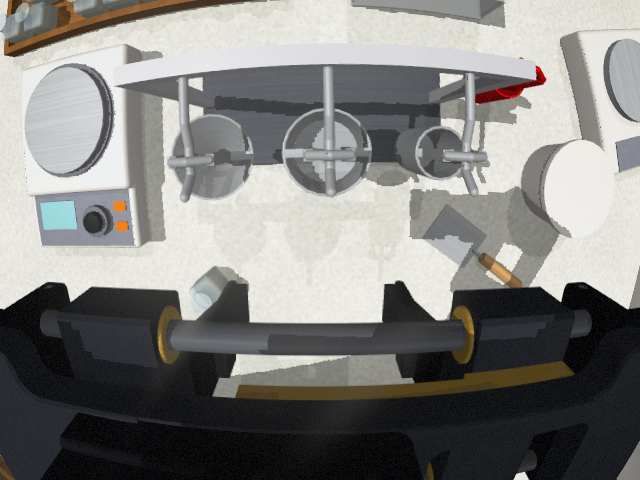

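View pics/scene2.png

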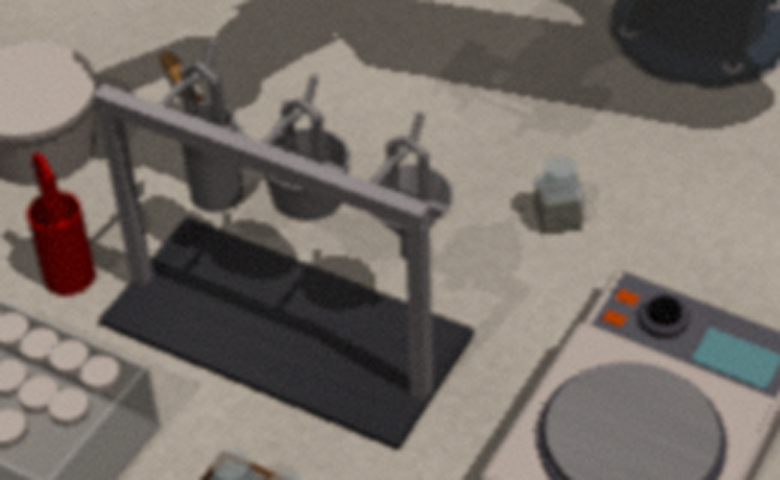

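The wrist view shows the pail on the middle hook at [153,327], the funnel at [160,215] and the measure at [155,440]. The rack is square to the world axes, with yaw near 0. The pail grip measures (0.571, -0.179, 0.245), against an expected height of about 0.244. I'll move above it and check.

```bash
python3 -m jog '[{"tx":3.4,"ty":0.4,"tz":1,"roll":0,"jaw":0.75},{"tx":3.3,"ty":0.4,"tz":1,"roll":0,"jaw":0.75},{"tx":0,"ty":0,"tz":4,"roll":0,"jaw":0.75},{"tx":0,"ty":0,"tz":0,"roll":0,"jaw":0.75},{"tx":0,"ty":0,"tz":0,"roll":0,"jaw":0.75},{"tx":0,"ty":0,"tz":0,"roll":0,"jaw":0.75}]'
python3 - <<'E'
from h import *
C=look(['pail_grip'])
for _ in range(3):print(np.round(read_state()['position'],4))
cv2.imwrite('pics/wrist3.png',C['wrist']['img'][:,:,::-1])
E
```

```text
time_s: 6.05
position: [0.5719, -0.1791, 0.3098]
tcp_rot: [[1.0, 0.001, 0.003], [0.001, -1.0, -0.001], [0.003, 0.001, -1.0]]
force: [-0.7, -0.1, -0.0]
opening: 0.75
grasp_force: 0.0
scene pail_grip [206.2 261.4] 0.92
side pail_grip [250.1 370.2] 0.72
side pail_grip [204.4 244.2] 0.64
pail_grip [ 0.5672 -0.18    0.2481] [1.3 1.3]
[ 0.5715 -0.1789  0.3091]
[ 0.5715 -0.1789  0.3091]
[ 0.5715 -0.1789  0.3091]
```

View pics/wrist3.png

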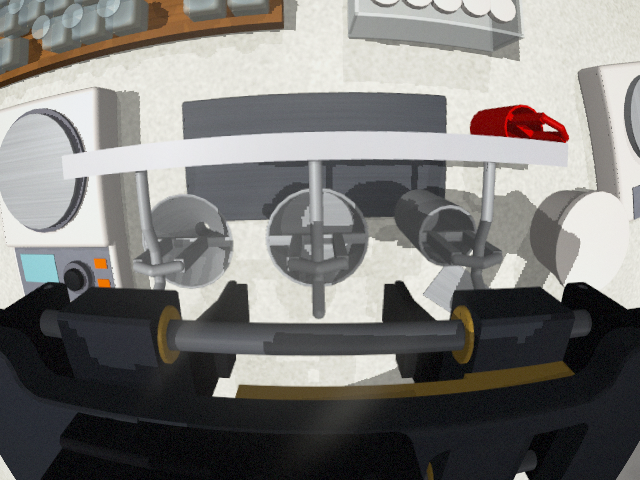

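The bail bar spans columns 288–348 at about row 265, and the finger midline is at about column 317, so it is centred in y. Next I check x from the bar pixel.

Run:
```python
from h import *
st=read_state();c=capture('wrist')
for r,cc in((258,318),(266,318),(272,318),(266,288),(266,348)):
    o,d=ray(c,r,cc,st);print(r,cc,np.round(o+d*(0.262-o[2])/d[2],4))
```

```text
258 318 [ 0.5777 -0.1812  0.262 ]
266 318 [ 0.5726 -0.1812  0.262 ]
272 318 [ 0.5687 -0.1812  0.262 ]
266 288 [ 0.5726 -0.163   0.262 ]
266 348 [ 0.5726 -0.1994  0.262 ]
```

```bash
python3 -m jog '[{"tx":0,"ty":0.2,"tz":2.4,"roll":0,"jaw":0.75},{"tx":0,"ty":0,"tz":2,"roll":0,"jaw":0.75},{"tx":0,"ty":0,"tz":2,"roll":0,"jaw":0.75},{"tx":0,"ty":0,"tz":0,"roll":0,"jaw":0.75}]'
python3 -m jog '[{"tx":0,"ty":0,"tz":0,"roll":0,"jaw":0.55},{"tx":0,"ty":0,"tz":0,"roll":0,"jaw":0.4},{"tx":0,"ty":0,"tz":0,"roll":0,"jaw":0.3},{"tx":0,"ty":0,"tz":0,"roll":0,"jaw":0.3},{"tx":0,"ty":0,"tz":0,"roll":0,"jaw":0.3}]'
```

```text
time_s: 6.8
position: [0.5694, -0.1798, 0.2413]
tcp_rot: [[1.0, 0.001, -0.006], [0.001, -1.0, 0.003], [-0.006, -0.003, -1.0]]
force: [-0.8, -0.0, -0.2]
opening: 0.751
grasp_force: 0.0
time_s: 7.3
position: [0.5716, -0.1805, 0.2447]
tcp_rot: [[1.0, 0.001, 0.001], [0.001, -1.0, -0.0], [0.001, 0.0, -1.0]]
force: [-1.6, 0.7, 1.3]
opening: 0.413
grasp_force: 31.0
```

```bash
python3 -m jog '[{"tx":0,"ty":0,"tz":-1,"roll":0,"jaw":0.3},{"tx":0,"ty":0,"tz":-1.3,"roll":0,"jaw":0.3},{"tx":0,"ty":0,"tz":-1.3,"roll":0,"jaw":0.3},{"tx":0,"ty":0,"tz":0,"roll":0,"jaw":0.3},{"tx":0,"ty":0,"tz":0,"roll":0,"jaw":0.3}]'
python3 - <<'E'
from h import *
C=look(['pail','pail_grip'],('scene','side'))
s=np.hstack([cv2.resize(C['side']['img'][180:330,290:430],(420,450)),cv2.resize(C['scene']['img'][150:270,200:300],(375,450))])
cv2.imwrite('pics/lift.png',s[:,:,::-1])
E
```

```text
time_s: 7.8
position: [0.5716, -0.1808, 0.2807]
tcp_rot: [[1.0, 0.001, 0.001], [0.001, -1.0, -0.001], [0.001, 0.001, -1.0]]
force: [-0.3, -0.1, -2.6]
opening: 0.414
grasp_force: 31.9
scene pail [227.3 259.9] 0.58
scene pail [312.6 371.1] 0.32
scene pail_grip [197.1 261.4] 0.95
side pail [266.8 369.5] 0.72
side pail [247.6 372.8] 0.38
side pail_grip [243.  369.7] 0.77
side pail_grip [268.3 370.7] 0.19
pail [ 0.5775 -0.1761  0.1808] [5.5 5.5]
pail_grip [ 0.562  -0.1824  0.2758] [2.4 2.4]
```

View pics/lift.png

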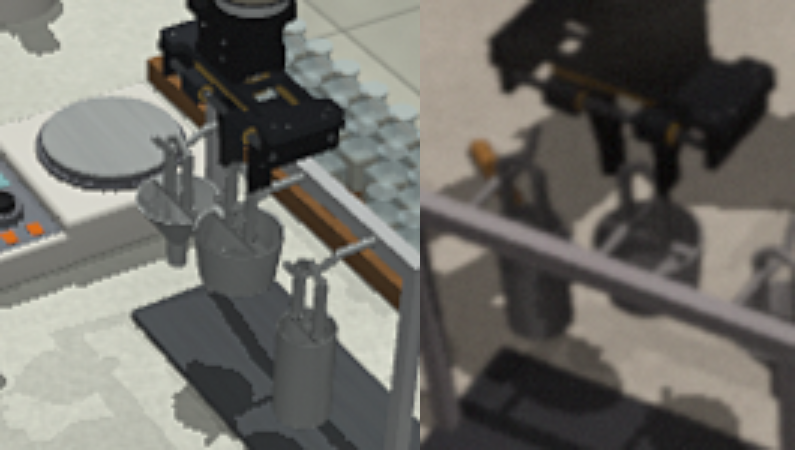

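The pail is lifted with the wire inside the bail: its shadow and the hook are clear at about [195,265] in the left crop, and the neighbours are still. Now I move it out towards -x.

```bash
python3 -m jog '[{"tx":-2,"ty":0,"tz":0,"roll":0,"jaw":0.3},{"tx":-3,"ty":0,"tz":0,"roll":0,"jaw":0.3},{"tx":-3,"ty":0,"tz":0,"roll":0,"jaw":0.3},{"tx":-3,"ty":0,"tz":-2,"roll":0,"jaw":0.3},{"tx":-1,"ty":-1,"tz":-2,"roll":0,"jaw":0.3},{"tx":0,"ty":-2,"tz":0,"roll":0,"jaw":0.3},{"tx":0,"ty":-4,"tz":0,"roll":0,"jaw":0.3},{"tx":0,"ty":-4,"tz":0,"roll":0,"jaw":0.3}]' && python3 -m jog '[{"tx":0,"ty":-4,"tz":0,"roll":0,"jaw":0.3},{"tx":0,"ty":-4,"tz":0,"roll":0,"jaw":0.3},{"tx":0,"ty":-4,"tz":0,"roll":0,"jaw":0.3},{"tx":0,"ty":-4,"tz":0,"roll":0,"jaw":0.3},{"tx":2,"ty":-4,"tz":0,"roll":0,"jaw":0.3},{"tx":4,"ty":-4,"tz":0,"roll":0,"jaw":0.3},{"tx":4,"ty":-2,"tz":0,"roll":0,"jaw":0.3},{"tx":4,"ty":0,"tz":0,"roll":0,"jaw":0.3}]' && python3 -m jog '[{"tx":3,"ty":-0.6,"tz":1,"roll":0,"jaw":0.3},{"tx":1.2,"ty":0,"tz":2,"roll":0,"jaw":0.3},{"tx":0,"ty":0,"tz":2,"roll":0,"jaw":0.3},{"tx":0,"ty":0,"tz":0,"roll":0,"jaw":0.3},{"tx":0,"ty":0,"tz":0,"roll":0,"jaw":0.3},{"tx":0,"ty":0,"tz":0,"roll":0,"jaw":0.3}]'
python3 - <<'E'
from h import *
C=look(['plate','tare_top','pail','pail_grip','funnel','measure'])
print(np.round(read_state()['position'],4))
cv2.imwrite('pics/wrist4.png',C['wrist']['img'][:,:,::-1])
E
```

```text
time_s: 8.9
position: [0.4512, -0.0702, 0.3202]
tcp_rot: [[1.0, -0.002, 0.001], [-0.002, -1.0, -0.0], [0.001, 0.0, -1.0]]
force: [0.9, -0.1, -2.7]
opening: 0.411
grasp_force: 33.1
time_s: 9.7
position: [0.5872, 0.1884, 0.3198]
tcp_rot: [[1.0, 0.005, 0.0], [0.005, -1.0, 0.002], [0.0, -0.002, -1.0]]
force: [-0.1, -0.6, -2.2]
opening: 0.41
grasp_force: 33.5
time_s: 10.3
position: [0.6291, 0.1909, 0.2714]
tcp_rot: [[1.0, 0.001, 0.003], [0.001, -1.0, 0.0], [0.003, -0.0, -1.0]]
force: [0.3, -0.0, -2.2]
opening: 0.412
grasp_force: 33.4
scene plate [314.1 370.5] 0.77
scene pail [291.2 371. ] 0.57
scene pail_grip [262.4 377.8] 0.76
scene funnel [255.3 297.8] 0.73
scene funnel [208.7 257.3] 0.58
scene measure [261.4 181.3] 0.74
scene measure [233.1 230. ] 0.7
side plate [220.2 326.1] 0.61
side tare_top [248.4 287.8] 0.4
side pail [200.5 323. ] 0.87
side pail_grip [177.1 328.3] 0.63
side pail_grip [265.7 350.6] 0.53
side funnel [265.  349.5] 0.72
side measure [312.4 386.9] 0.93
side measure [354.4 442.5] 0.82
wrist plate [300.5 313.1] 0.68
wrist pail [244.9 318.3] 0.78
wrist pail_grip [297.3 313.7] 0.74
wrist funnel [285.9 552.6] 0.75
plate [0.6097 0.1907 0.1079] [38.8 17.  50.9]
pail [0.6289 0.1914 0.1757] [ 8.4 10.4  3.5]
pail_grip [0.631  0.1902 0.2728] [7.1 7.4 0.7]
funnel [ 0.5695 -0.0657  0.1155] [3.  1.5 3.7]
measure [ 0.6488 -0.317   0.0733] [88.7 88.7]
[0.6284 0.1907 0.2699]
```

View pics/wrist4.png

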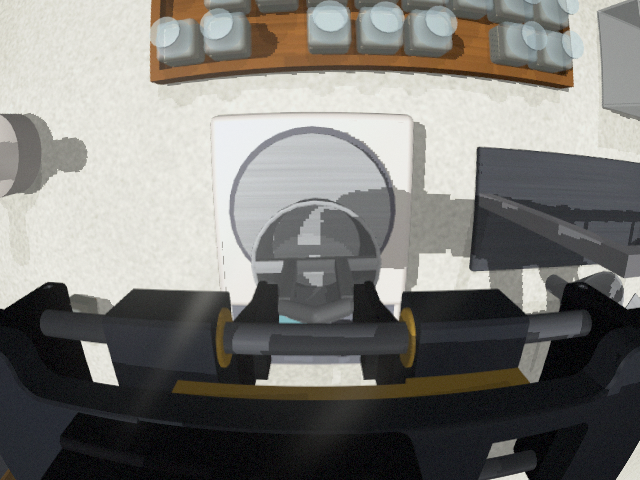

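The pail hangs over the plate, whose visible edge runs through (205,230), (205,396) and (127,314). I compute the plate centre from that edge at z=0.08.

Run:
```python
from h import *
from scipy.optimize import least_squares
st=read_state();c=capture('wrist')
P=np.array([(o+d*(.08-o[2])/d[2])[:2] for o,d in [ray(c,r,q,st) for r,q in((205,230),(205,396),(127,314),(170,239),(170,386),(238,238))]])
f=least_squares(lambda v:np.hypot(*(P-v[:2]).T)-v[2],[.63,.19,.078]);print(f.x,f.fun*1000)
f=least_squares(lambda v:np.hypot(*(P-v[:2]).T)-.078,[.63,.19]);print(f.x,f.fun*1000)
```

```text
[0.63649126 0.19236841 0.08136041] [ 0.71195392  0.54738808 -0.72604152  0.74760224 -0.20955354 -1.07134918]
[0.64008893 0.19335604] [ 2.89929679  4.70666311 -0.94409219  1.52212807  2.29990315  2.68807674]
```

```bash
python3 -m jog '[{"tx":0.6,"ty":-0.3,"tz":2,"roll":0,"jaw":0.3},{"tx":0,"ty":0,"tz":2,"roll":0,"jaw":0.3},{"tx":0,"ty":0,"tz":2,"roll":0,"jaw":0.3},{"tx":0,"ty":0,"tz":1,"roll":0,"jaw":0.3},{"tx":0,"ty":0,"tz":0.5,"roll":0,"jaw":0.3},{"tx":0,"ty":0,"tz":0,"roll":0,"jaw":0.3},{"tx":0,"ty":0,"tz":0,"roll":0,"jaw":0.3},{"tx":0,"ty":0,"tz":0,"roll":0,"jaw":0.3}]'
python3 -m jog '[{"tx":0,"ty":0,"tz":0.3,"roll":0,"jaw":0.3},{"tx":0,"ty":0,"tz":0,"roll":0,"jaw":0.3},{"tx":0,"ty":0,"tz":0,"roll":0,"jaw":0.3}]'
python3 -m jog '[{"tx":0,"ty":0,"tz":0.2,"roll":0,"jaw":0.3},{"tx":0,"ty":0,"tz":0,"roll":0,"jaw":0.3},{"tx":0,"ty":0,"tz":0,"roll":0,"jaw":0.3}]'
```

```text
time_s: 12.2
position: [0.6353, 0.1938, 0.1962]
tcp_rot: [[1.0, 0.001, 0.002], [0.001, -1.0, 0.0], [0.002, -0.0, -1.0]]
force: [0.5, 0.0, -2.5]
opening: 0.414
grasp_force: 33.4
time_s: 12.5
position: [0.6344, 0.1937, 0.192]
tcp_rot: [[1.0, 0.001, -0.0], [0.001, -1.0, 0.0], [-0.0, -0.0, -1.0]]
force: [-0.3, -0.5, -2.4]
opening: 0.417
grasp_force: 33.4
time_s: 12.8
position: [0.6344, 0.1937, 0.1898]
tcp_rot: [[1.0, 0.001, -0.0], [0.001, -1.0, -0.0], [-0.0, 0.0, -1.0]]
force: [0.2, 0.3, -2.2]
opening: 0.411
grasp_force: 33.4
```

```bash
python3 -m jog '[{"tx":0,"ty":0,"tz":0.2,"roll":0,"jaw":0.3},{"tx":0,"ty":0,"tz":0,"roll":0,"jaw":0.3},{"tx":0,"ty":0,"tz":0,"roll":0,"jaw":0.3}]'
python3 -m jog '[{"tx":0,"ty":0,"tz":0.15,"roll":0,"jaw":0.3},{"tx":0,"ty":0,"tz":0,"roll":0,"jaw":0.3},{"tx":0,"ty":0,"tz":0,"roll":0,"jaw":0.3}]'
```

```text
time_s: 13.1
position: [0.6344, 0.1937, 0.1878]
tcp_rot: [[1.0, 0.001, -0.0], [0.001, -1.0, 0.0], [-0.0, -0.0, -1.0]]
force: [-0.1, -0.9, -2.3]
opening: 0.411
grasp_force: 33.4
time_s: 13.4
position: [0.6344, 0.1937, 0.1864]
tcp_rot: [[1.0, 0.001, -0.0], [0.001, -1.0, -0.0], [-0.0, 0.0, -1.0]]
force: [-0.8, 0.2, -2.0]
opening: 0.417
grasp_force: 33.4
```

```bash
python3 -m jog '[{"tx":0,"ty":0,"tz":0.1,"roll":0,"jaw":0.3},{"tx":0,"ty":0,"tz":0,"roll":0,"jaw":0.3},{"tx":0,"ty":0,"tz":0,"roll":0,"jaw":0.3}]'
python3 -m jog '[{"tx":0,"ty":0,"tz":0.1,"roll":0,"jaw":0.3},{"tx":0,"ty":0,"tz":0,"roll":0,"jaw":0.3},{"tx":0,"ty":0,"tz":0,"roll":0,"jaw":0.3}]'
```

```text
time_s: 13.7
position: [0.6346, 0.1937, 0.1858]
tcp_rot: [[1.0, 0.001, 0.0], [0.001, -1.0, -0.0], [0.0, 0.0, -1.0]]
force: [-0.2, 0.4, -0.6]
opening: 0.412
grasp_force: 34.0
time_s: 14.0
position: [0.6348, 0.1937, 0.1857]
tcp_rot: [[1.0, 0.001, 0.001], [0.001, -1.0, -0.0], [0.001, 0.0, -1.0]]
force: [-2.5, -1.2, 5.5]
opening: 0.415
grasp_force: 35.7
```

The pail has touched down at TCP z = 0.186, as predicted. I release it and rise.

```bash
python3 -m jog '[{"tx":0,"ty":0,"tz":-0.1,"roll":0,"jaw":0.45},{"tx":0,"ty":0,"tz":0,"roll":0,"jaw":0.5},{"tx":0,"ty":0,"tz":0,"roll":0,"jaw":0.6},{"tx":0,"ty":0,"tz":0,"roll":0,"jaw":0.75},{"tx":0,"ty":0,"tz":0,"roll":0,"jaw":0.75},{"tx":0,"ty":0,"tz":-2,"roll":0,"jaw":0.75},{"tx":0,"ty":0,"tz":-4,"roll":0,"jaw":0.75},{"tx":0,"ty":0,"tz":-4,"roll":0,"jaw":0.75}]'
python3 -m jog '[{"tx":-4,"ty":0,"tz":-2,"roll":0,"jaw":0.5},{"tx":-4,"ty":0,"tz":0,"roll":0,"jaw":0.3},{"tx":-4,"ty":1,"tz":0,"roll":0,"jaw":0},{"tx":-4,"ty":1,"tz":0,"roll":0,"jaw":0},{"tx":-4,"ty":1,"tz":0,"roll":0,"jaw":0},{"tx":0,"ty":0,"tz":0,"roll":0,"jaw":0},{"tx":0,"ty":0,"tz":0,"roll":0,"jaw":0}]'
python3 - <<'E'
from h import *
C=look(['plate','tare_top','pail','pail_grip','measure','funnel'])
print(np.round(read_state()['position'],4))
cv2.imwrite('pics/wrist5.png',C['wrist']['img'][:,:,::-1])
E
```

```text
time_s: 14.8
position: [0.6339, 0.1937, 0.2853]
tcp_rot: [[1.0, 0.001, -0.003], [0.001, -1.0, -0.0], [-0.003, 0.0, -1.0]]
force: [1.2, 0.9, 0.5]
opening: 0.748
grasp_force: 0.0
time_s: 15.5
position: [0.4344, 0.1636, 0.306]
tcp_rot: [[1.0, 0.001, 0.002], [0.001, -1.0, 0.0], [0.002, -0.0, -1.0]]
force: [0.7, 0.2, -0.9]
opening: 0.199
grasp_force: 0.0
scene plate [271.9 385.2] 0.4
scene tare_top [271.8 385.6] 0.49
scene pail [313.2 371.7] 0.57
scene pail_grip [287.7 375.1] 0.79
scene measure [231.1 230.8] 0.8
scene measure [261.8 182.8] 0.6
scene funnel [272.3 383. ] 0.18
side plate [223.2 326.1] 0.7
side tare_top [245.  291.3] 0.48
side tare_top [206.6 243.5] 0.39
side pail [222.9 328.3] 0.75
side pail [313.9 388.3] 0.41
side pail_grip [197.4 324.5] 0.97
side measure [316.3 387.7] 0.86
side measure [355.1 444.8] 0.83
side funnel [267.5 353.1] 0.69
wrist tare_top [167.9 317.4] 0.61
wrist pail [ 28.3 286.4] 0.84
wrist funnel [101.3 531.4] 0.66
plate [0.5763 0.1663 0.1464] [39.5 39.5]
tare_top [0.4814 0.1637 0.0745] [6.9 4.9 3. ]
pail [0.6355 0.1951 0.0854] [2.5 4.4 4.9]
pail_grip [0.6305 0.1985 0.1878] [2.3 2.3]
measure [ 0.5651 -0.2946  0.0965] [4.1 4.1]
funnel [ 0.5728 -0.0732  0.1072] [6.2 6.2]
[0.4345 0.1636 0.3055]
```

View pics/wrist5.png

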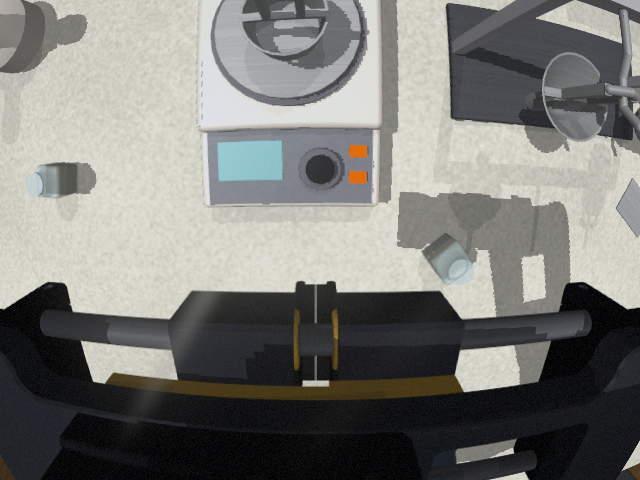

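The pail stands on the plate at [20,287], and the round tare key is at (168,320) with its black cap. I triangulate the key with the earlier wrist views.

Run:
```python
from h import *
st=read_state();c=capture('wrist')
R0=np.array([[0,1,0],[1,0,0],[0,0,-1.]]);R1=np.diag([1,-1,-1.])
rs=[ray(c,168,320,st),ray(c,60,154,dict(position=[.6245,0,.2175],tcp_rot=R0)),ray(c,222,94,dict(position=[.5044,-.1706,.368],tcp_rot=R1))]
print(tri(rs),tri(rs[:2]),tri([rs[0],rs[2]]))
for z in(.055,.065):
  for o,d in rs: print(z,o+d*(z-o[2])/d[2])
```

```text
(array([0.47894049, 0.1575113 , 0.05967758]), [np.float64(0.9), np.float64(0.8), np.float64(0.6)]) (array([0.47976747, 0.1574303 , 0.06275641]), [np.float64(0.5), np.float64(0.5)]) (array([0.47917005, 0.15768119, 0.05853631]), [np.float64(0.6), np.float64(0.6)])
0.055 [0.47949648 0.15775316 0.055     ]
0.055 [0.47593305 0.15899344 0.055     ]
0.055 [0.47782542 0.16004438 0.055     ]
0.065 [0.48022675 0.15787812 0.065     ]
0.065 [0.48048258 0.15644612 0.065     ]
0.065 [0.47995701 0.15312082 0.065     ]
```

The key is at (0.4795, 0.158, ~0.060), and its offset from the plate matches the description. I move above it and descend.

```bash
python3 -m jog '[{"tx":2.5,"ty":0.3,"tz":4,"roll":0,"jaw":0},{"tx":2,"ty":0.3,"tz":4,"roll":0,"jaw":0},{"tx":0,"ty":0,"tz":4,"roll":0,"jaw":0},{"tx":0,"ty":0,"tz":4,"roll":0,"jaw":0},{"tx":0,"ty":0,"tz":3,"roll":0,"jaw":0},{"tx":0,"ty":0,"tz":1.5,"roll":0,"jaw":0},{"tx":0,"ty":0,"tz":0,"roll":0,"jaw":0},{"tx":0,"ty":0,"tz":0,"roll":0,"jaw":0}]'
python3 -m jog '[{"tx":0,"ty":0,"tz":0.6,"roll":0,"jaw":0},{"tx":0,"ty":0,"tz":0.4,"roll":0,"jaw":0},{"tx":0,"ty":0,"tz":0.2,"roll":0,"jaw":0},{"tx":0,"ty":0,"tz":0,"roll":0,"jaw":0},{"tx":0,"ty":0,"tz":0,"roll":0,"jaw":0}]'
```

```text
time_s: 17.4
position: [0.4799, 0.1576, 0.1006]
tcp_rot: [[1.0, 0.001, 0.0], [0.001, -1.0, -0.0], [0.0, 0.0, -1.0]]
force: [0.2, 0.3, 0.7]
opening: 0.005
grasp_force: 0.0
time_s: 17.9
position: [0.4796, 0.1576, 0.0887]
tcp_rot: [[1.0, 0.001, 0.0], [0.001, -1.0, 0.0], [0.0, -0.0, -1.0]]
force: [0.5, 0.1, -0.1]
opening: 0.003
grasp_force: 0.0
```

```bash
for i in 1; do :; done; python3 -m jog '[{"tx":0,"ty":0,"tz":0.4,"roll":0,"jaw":0},{"tx":0,"ty":0,"tz":0,"roll":0,"jaw":0},{"tx":0,"ty":0,"tz":0,"roll":0,"jaw":0}]'
python3 -m jog '[{"tx":0,"ty":0,"tz":0.3,"roll":0,"jaw":0},{"tx":0,"ty":0,"tz":0,"roll":0,"jaw":0},{"tx":0,"ty":0,"tz":0,"roll":0,"jaw":0}]'
python3 -m jog '[{"tx":0,"ty":0,"tz":0.3,"roll":0,"jaw":0},{"tx":0,"ty":0,"tz":0,"roll":0,"jaw":0},{"tx":0,"ty":0,"tz":0,"roll":0,"jaw":0}]'
```

```text
time_s: 18.2
position: [0.4794, 0.1576, 0.0843]
tcp_rot: [[1.0, 0.001, -0.0], [0.001, -1.0, -0.0], [-0.0, 0.0, -1.0]]
force: [0.6, 0.8, -0.9]
opening: 0.008
grasp_force: 0.0
time_s: 18.5
position: [0.4793, 0.1576, 0.0813]
tcp_rot: [[1.0, 0.001, -0.0], [0.001, -1.0, -0.0], [-0.0, 0.0, -1.0]]
force: [0.5, -0.8, -0.1]
opening: 0.008
grasp_force: 0.0
time_s: 18.8
position: [0.4794, 0.1576, 0.0783]
tcp_rot: [[1.0, 0.001, -0.0], [0.001, -1.0, -0.0], [-0.0, 0.0, -1.0]]
force: [0.3, 0.8, -0.9]
opening: 0.004
grasp_force: 0.0
```

```bash
python3 -m jog '[{"tx":0,"ty":0,"tz":0.3,"roll":0,"jaw":0},{"tx":0,"ty":0,"tz":0,"roll":0,"jaw":0},{"tx":0,"ty":0,"tz":0,"roll":0,"jaw":0}]'
python3 -m jog '[{"tx":0,"ty":0,"tz":0.3,"roll":0,"jaw":0},{"tx":0,"ty":0,"tz":0,"roll":0,"jaw":0},{"tx":0,"ty":0,"tz":0,"roll":0,"jaw":0}]'
```

```text
time_s: 19.1
position: [0.4794, 0.1576, 0.0753]
tcp_rot: [[1.0, 0.001, -0.0], [0.001, -1.0, -0.0], [-0.0, 0.0, -1.0]]
force: [0.5, -0.3, 0.7]
opening: 0.003
grasp_force: 0.0
time_s: 19.4
position: [0.4794, 0.1576, 0.0723]
tcp_rot: [[1.0, 0.001, -0.0], [0.001, -1.0, -0.0], [-0.0, 0.0, -1.0]]
force: [0.4, 0.1, 0.2]
opening: 0.005
grasp_force: 0.0
```

```bash
python3 -m jog '[{"tx":0,"ty":0,"tz":0.2,"roll":0,"jaw":0},{"tx":0,"ty":0,"tz":0,"roll":0,"jaw":0},{"tx":0,"ty":0,"tz":0,"roll":0,"jaw":0}]'
python3 -m jog '[{"tx":0,"ty":0,"tz":0.2,"roll":0,"jaw":0},{"tx":0,"ty":0,"tz":0,"roll":0,"jaw":0},{"tx":0,"ty":0,"tz":0,"roll":0,"jaw":0}]'
```

```text
time_s: 19.7
position: [0.4794, 0.1576, 0.0704]
tcp_rot: [[1.0, 0.001, -0.0], [0.001, -1.0, -0.0], [-0.0, 0.0, -1.0]]
force: [0.4, 0.2, -0.3]
opening: 0.005
grasp_force: 0.0
time_s: 20.0
position: [0.4794, 0.1576, 0.0684]
tcp_rot: [[1.0, 0.001, -0.0], [0.001, -1.0, -0.0], [-0.0, 0.0, -1.0]]
force: [0.1, 0.4, -0.7]
opening: 0.006
grasp_force: 0.0
```

```bash
python3 -m jog '[{"tx":0,"ty":0,"tz":0.15,"roll":0,"jaw":0},{"tx":0,"ty":0,"tz":0,"roll":0,"jaw":0},{"tx":0,"ty":0,"tz":0,"roll":0,"jaw":0}]'
python3 -m jog '[{"tx":0,"ty":0,"tz":0.15,"roll":0,"jaw":0},{"tx":0,"ty":0,"tz":0,"roll":0,"jaw":0},{"tx":0,"ty":0,"tz":0,"roll":0,"jaw":0}]'
python3 - <<'E'
from h import *
for k in('scene','side'):
    c=capture(k);print(k,[(np.round(q['point'],1),round(q['p'],2)) for q in landmark_of(k,'tare_top')])
    T=np.linalg.inv(c['cam_to_world']);f=240/np.tan(np.radians(c['vertical_fov'])/2)
    for p in([.4794,.1576,.049],[.4795,.158,.06]):
        q=T[:3,:3]@p+T[:3,3];print('proj row,col',c['cy']-f*q[1]/q[2]*-1,c['cx']+f*q[0]/-q[2])
E
```

```text
time_s: 20.3
position: [0.4794, 0.1576, 0.0669]
tcp_rot: [[1.0, 0.001, -0.0], [0.001, -1.0, 0.0], [-0.0, -0.0, -1.0]]
force: [-0.3, -0.4, 0.3]
opening: 0.003
grasp_force: 0.0
time_s: 20.6
position: [0.4796, 0.1576, 0.0655]
tcp_rot: [[1.0, 0.001, 0.0], [0.001, -1.0, 0.0], [0.0, -0.0, -1.0]]
force: [-0.1, -0.2, 1.0]
opening: 0.008
grasp_force: 0.6
scene [(array([275.8, 385.2]), 0.4), (array([207.4, 225.4]), 0.39)]
proj row,col 276.7342610233204 380.7664252489102
proj row,col 274.33206544273474 381.1953097366362
side [(array([247.9, 291.6]), 0.46)]
proj row,col 252.00902257052158 290.471039096768
proj row,col 249.2245138057446 290.28809144267046
```

The first contact signs appear at tip height of about 46 mm. I continue in small steps and watch the force.

```bash
python3 -m jog '[{"tx":0,"ty":0,"tz":0.1,"roll":0,"jaw":0},{"tx":0,"ty":0,"tz":0,"roll":0,"jaw":0},{"tx":0,"ty":0,"tz":0,"roll":0,"jaw":0}]'
python3 -m jog '[{"tx":0,"ty":0,"tz":0.1,"roll":0,"jaw":0},{"tx":0,"ty":0,"tz":0,"roll":0,"jaw":0},{"tx":0,"ty":0,"tz":0,"roll":0,"jaw":0}]'
```

```text
time_s: 21.1
position: [0.4796, 0.1576, 0.0645]
tcp_rot: [[1.0, 0.001, 0.0], [0.001, -1.0, 0.0], [0.0, -0.0, -1.0]]
force: [0.8, -0.6, 1.0]
opening: 0.01
grasp_force: 0.8
time_s: 21.4
position: [0.4796, 0.1576, 0.0635]
tcp_rot: [[1.0, 0.001, 0.0], [0.001, -1.0, 0.0], [0.0, -0.0, -1.0]]
force: [0.9, -0.4, 2.6]
opening: 0.002
grasp_force: 1.0
```

Force grows gently with depth, like the spring. I continue.

```bash
python3 -m jog '[{"tx":0,"ty":0,"tz":0.15,"roll":0,"jaw":0},{"tx":0,"ty":0,"tz":0,"roll":0,"jaw":0},{"tx":0,"ty":0,"tz":0,"roll":0,"jaw":0}]'
python3 -m jog '[{"tx":0,"ty":0,"tz":0.15,"roll":0,"jaw":0},{"tx":0,"ty":0,"tz":0,"roll":0,"jaw":0},{"tx":0,"ty":0,"tz":0,"roll":0,"jaw":0}]'
```

```text
time_s: 21.7
position: [0.4796, 0.1576, 0.062]
tcp_rot: [[1.0, 0.001, 0.0], [0.001, -1.0, 0.0], [0.0, -0.0, -1.0]]
force: [0.9, 0.5, 2.6]
opening: 0.006
grasp_force: 1.4
time_s: 22.0
position: [0.4796, 0.1576, 0.0605]
tcp_rot: [[1.0, 0.001, 0.0], [0.001, -1.0, 0.0], [0.0, -0.0, -1.0]]
force: [0.8, -1.1, 2.4]
opening: 0.003
grasp_force: 1.7
```

```bash
python3 -m jog '[{"tx":0,"ty":0,"tz":0.1,"roll":0,"jaw":0},{"tx":0,"ty":0,"tz":0,"roll":0,"jaw":0},{"tx":0,"ty":0,"tz":0,"roll":0,"jaw":0}]'
python3 -m jog '[{"tx":0,"ty":0,"tz":0.1,"roll":0,"jaw":0},{"tx":0,"ty":0,"tz":0,"roll":0,"jaw":0},{"tx":0,"ty":0,"tz":0,"roll":0,"jaw":0}]'
```

```text
time_s: 22.3
position: [0.4796, 0.1576, 0.0598]
tcp_rot: [[1.0, 0.001, 0.0], [0.001, -1.0, 0.0], [0.0, -0.0, -1.0]]
force: [1.0, 0.5, 5.4]
opening: 0.004
grasp_force: 3.1
time_s: 22.6
position: [0.4797, 0.1576, 0.0596]
tcp_rot: [[1.0, 0.001, 0.001], [0.001, -1.0, 0.0], [0.001, -0.0, -1.0]]
force: [-1.4, -0.3, 13.6]
opening: 0.005
grasp_force: 6.6
```

The key hit its bottom stop after about 6 mm of travel, and the force rose to 13.6 N. I release it, retreat and verify.

```bash
python3 -m jog '[{"tx":0,"ty":0,"tz":-1,"roll":0,"jaw":0},{"tx":0,"ty":0,"tz":-3,"roll":0,"jaw":0},{"tx":0,"ty":0,"tz":-4,"roll":0,"jaw":0},{"tx":0,"ty":0,"tz":-5,"roll":0,"jaw":0},{"tx":0,"ty":0,"tz":-5,"roll":0,"jaw":0},{"tx":0,"ty":0,"tz":-5,"roll":0,"jaw":0},{"tx":-3,"ty":0,"tz":0,"roll":0,"jaw":0},{"tx":0,"ty":0,"tz":0,"roll":0,"jaw":0}]'
python3 - <<'E'
from h import *
C=look(['pail','pail_grip','funnel','measure'],('scene','side'))
E
```

```text
time_s: 23.4
position: [0.4456, 0.1576, 0.2893]
tcp_rot: [[1.0, 0.002, -0.003], [0.002, -1.0, -0.0], [-0.003, 0.0, -1.0]]
force: [0.3, 0.9, -0.5]
opening: 0.005
grasp_force: 0.0
scene pail [311.6 371.3] 0.79
scene pail [311.3 371.6] 0.53
scene pail_grip [286.2 376.3] 0.77
scene pail_grip [317.6 373.1] 0.59
scene funnel [255.5 292.8] 0.92
scene measure [234.6 234.4] 0.84
scene measure [318.6 373.5] 0.44
side pail [223.7 325.7] 0.66
side pail_grip [198.3 326.1] 0.58
side funnel [267.1 350.7] 0.64
side measure [313.8 386.2] 0.8
side measure [353.9 443. ] 0.56
pail [0.6313 0.1956 0.0861] [1.7 1.7]
pail_grip [0.63   0.1966 0.1882] [2.9 2.9]
funnel [ 0.5738 -0.0755  0.1114] [3.7 3.7]
measure [ 0.5692 -0.28    0.0921] [3.6 3.6]
```

The pail is on the plate, and the funnel and measure are unmoved.

```bash
python3 -c "from rig import *;print(hand_in())"
```

```text
the job is handed in; nothing more can be done
None
```

I set the pail upright near the middle of the balance plate and let go, pressed the tare key to its stop and released it, and handed the job in; the final camera check put the funnel and measure where they started, but I did not re-measure the jars, tub or spatula, and no verdict came back.

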